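# Rack a specimen plate and draw out the inspection lens

## Task

First stand the green specimen plate on edge, fully down in the front slot of the blue rack (the empty slot that faces the lens), and let go of it. Then press the red lock button to release the lens boom, take the boom by its orange grip post, draw it out until its red pointer stands level with the blue marker on the scale, and finish while still gripping the post and holding the pointer at the marker, because a spring pulls the boom back. Leave the blue marker, the white tile, the blower and the jar where they are.

Things in the scene. Friction and masses are not known exactly. Their poses are not given: they have to be found in the camera images.
- plate: Loose green specimen plate with an amber panel on both faces, about 110 g: 64 mm wide (its x), 10 mm thick (its y), 80 mm tall (its z). Origin: centre of its bottom edge. It starts standing upright in the grey drying block; pull it straight up. Pinch it across its thickness near the top. Either face may look at the lens.
- drying_block: Grey block fixed to the bench, 90 (x) x 50 (y) x 24 mm, that holds the plate at the start, elsewhere and turned each time. Its slot is 68 x 13 mm, 18 mm deep, its floor 6 mm above the bench. Origin: centre of its underside.
- slot (a point): Floor centre of the blue rack's front slot, 18 mm above the bench: the plate's origin goes here. Axes are those of the fixed lens stand (placed and turned anew each time): y the way the boom extends, from lens to rack; z up. Slot 68 mm long (x), 13 mm wide (y), 18 mm deep, 3 mm chamfer at the mouth, 36 mm above the bench. A second slot, with the white tile, lies 40 mm behind it (+y).
- test_tile: Bystander: loose white tile 62 x 10 x 36 mm standing in the rear slot of the blue rack; origin at the centre of its bottom edge, its top 54 mm above the bench.
- button_top (a point): Centre of the top of the red round lock button, diameter 28 mm, 111 mm above the bench when up, on the black sleeve, 95 mm behind (stand's -y) the grip post of the stowed boom. Press it straight down; it springs back when let go.
- lock_button (a joint): Travel of the lock button in m: 0 up, 0.006 fully down. Fully down takes 5 N, preload 1.7 N; the boom is released beyond about 0.004.
- boom_slide (a joint): Extension of the lens boom in m along the stand's y: 0 stowed and locked, 0.135 fully out. Once the button is pressed it pops out to about 0.02 and stays unlocked there, also when the button comes up again. Further out a 50 N/m spring pulls it back (2 to 5 N at the marker). While locked it cannot be drawn out.
- boom: The sliding lens boom. Origin: centre of its white lens head (44 x 40 x 36 mm in the stand's x, y, z), 75 mm above the bench; axes as the stand's. On the head stands the orange grip post, 22 x 22 mm, 45 mm tall, centred over the origin, from 93 to 138 mm above the bench. Nothing else is higher than 93 mm there but the button, 95 mm behind.
- pointer (a point): Point on the flat red pointer (4 mm wide) that reaches from the lens head over the white scale bar: 45 mm to +x of the post's centre and level with it along the stand's y, 79 mm above the bench. Moves with the boom. Axes as the stand's.
- mark (a point): Top centre of the blue marker, a block 11 (x) x 10 (y) x 12 mm riding on the scale bar just outside the pointer's track, its top 86 mm above the bench; the pointer passes beside it. Axes as the stand's. The pointer is level with it when both have the same position along the stand's y.
- marker (a joint): Position of the blue marker on the scale in m, between 0.065 and 0.12: the boom extension at which the pointer is level with it. Held by friction only: do not push it.
- blower: Bystander: loose black rubber dust blower standing upright, 56 mm across, 105 mm tall; origin at the centre of its foot.
- jar: Bystander: loose amber jar with white cap, 44 mm across, 60 mm tall; origin at the centre of its foot.
There are look-alikes about, which are no part of the job. Of the things like the plate, leave any that is turquoise; of the rest the smaller one is meant.

How it is judged:
By the outcome, as a careful person would: the job done as asked, in the order asked, and still so for the second after the job is handed in, while the arm keeps its last pose, push and grip.
It also fails if it takes over 61 s, if anything falls off the work surface, if the arm or the gripper's body presses on something with over 40 N, if the wrist force passes 120 N, or if a joint passes its speed limit or range.

## Robot

A 6-joint arm with a two-finger parallel gripper is mounted at the origin on the work surface. World frame = base frame: x ahead of the robot, y to its left, z up, the work surface at z = 0. Lengths are in m, angles in rad, forces in N, time in s.
With the tool pointing down it reaches from about 0.35 to 0.875 m from the base axis. Payload 15.5 kg.
Tool frame: the origin (TCP) lies on the centre line of the jaws, within the pads' length; the fingertips stand 14 mm ahead of it and the grasp point (between the pads) lies 5 mm behind it; z points along the fingers, y is the line along which they close (so a half turn about z gives the same grasp; the last joint's range is limited). The gripper opens to 85 mm and grips with 20 to 120 N. Pads are 22 mm wide; open, the fingers measure 114 mm over their backs; the gripper's body (76 mm by 85 mm) begins 54 mm behind the grasp point. The pads swing forward as they close: fully open they stand 13 mm farther back than shut.
Start: joints at [1.185, 0.494, 1.345, -0, 1.302, -0.096], TCP at [0.179, 0.599, 0.245] pointing down, gripper open.
Joint ranges: [-2.91, 2.91], [-0.82, 2.16], [0.22, 2.67], [-1.22, 4.37], [0.12, 2.79], [-3.08, 3.08]. Speed limits (rad/s): [1.89, 1.89, 2.57, 3.01, 3.01, 3.01].

## Interface

Orientations are given as a unit quaternion [w, x, y, z].
In Python, from workcell import r, eyes gives the robot as it stands.
- The arm moves only by the tool apply_moves, never from a script. Its argument "deltas" is a list of rows, each a list of 7 numbers: the turn, a rotation vector about the tool's x, y, z in degrees, then the shift along the tool's x, y, z in mm, then the closure, from 0 (fully open) to 1 (shut). A call has 1 to 12 rows; each row shifts and turns the commanded pose from where the row before left it, along the tool's axes as they then stand; what a row does not reach is not made up. A row lasts 1/12 s, in which the tool goes at most 41.7 mm and 7.16 degrees, less where a joint would pass 70% of its speed; a pose out of reach is approached as far as the arm can. A call with a gripper value outside its range is refused whole. The fingers move at their own pace and stop on an object; the grip force is fixed at half the most. Time passes only in rows, so rows that do not move let the fingers close. It gives the time, the measured TCP pose, the force, the opening and the grip force at its end, in the units of the state.
- r.get_state(): the state, without advancing time (a new reading comes with each control period).
- eyes.grab_frame(name): name is "scene" or "top" or "wrist"; returns a dict with "image" (480x640x3 uint8, red, green, blue), "camera_matrix" (3x3 intrinsics, pixels), "R" (3x3) and "t" (3): a world point X has camera coordinates R X + t. Camera axes: x right, y down, z forward; pixel columns grow to the right and rows downward; lengths in m; the calibration is good to about 2 mm. The wrist camera is an equidistant fisheye: a pixel r from the principal point sees the ray r / f radians off the axis. A picture is of the moment at which its call begins. There is no depth.
- r.sign_off(): hands the job in; it is judged then, once.
The state is a dict: "t": time; "joints": joint angles; "joint_velocities": joint speeds; "joint_efforts": joint torques, N m; "tcp_pos": TCP position; "tcp_rot": TCP orientation; "ft_force": force on the tool from outside, world axes, zero at the start; "torque": the same for the moment, N m; "gripper_width": opening from 0.0 (shut) to 1.0 (fully open); "finger_force": force on a finger pad.
Only numpy, scipy, OpenCV 4.12 (cv2) and the standard library are available. Lean on these libraries where they do the work, as an engineer would, in place of code of your own. Each camera call takes 0.05 s, during which the arm holds its last target. There are 200 camera calls.

## Working session

There is one attempt and no reset: what is moved stays moved. The work goes in short steps, Python scripts to look and compute and a tool call to move; the robot and the scene stay as the last step left them, time stands still between calls to the robot, and variables do not carry over. Pictures are saved under pics/ and viewed, at most 10 in all, crops included, and the job is handed in when it is done.

Besides the shell and the picture viewer there is one more tool, called as a command line: name --pt "numbers of a row" for each row, then --argument value for the rest. apply_moves: Moves the arm, as the interface text tells. Its arguments: {"type":"object","properties":{"deltas":{"type":"array","items":{"type":"array","items":{"type":"number"}}}},"required":["deltas"]}

```bash
mkdir -p pics; ls; cat > h.py <<'E'
import numpy as np, cv2
from workcell import r, eyes
def grab(n,save=None):
    f=eyes.grab_frame(n)
    if save: cv2.imwrite(f'pics/{save}.png',f['image'][:,:,::-1])
    return f
def ray(f,u,v,fish=False):
    K=np.array(f['camera_matrix']);x=(u-K[0,2])/K[0,0];y=(v-K[1,2])/K[1,1]
    if fish:
        th=np.hypot(x,y);s=np.sin(th)/max(th,1e-9);d=np.array([x*s,y*s,np.cos(th)])
    else: d=np.array([x,y,1.])
    R=np.array(f['R']);t=np.array(f['t'])
    d=R.T@d;return -R.T@t,d/np.linalg.norm(d)
def onz(f,u,v,z,fish=False):
    c,d=ray(f,u,v,fish);return c+d*(z-c[2])/d[2]
def tri(a,b):
    (c1,d1),(c2,d2)=a,b
    s=np.linalg.lstsq(np.stack([d1,-d2],1),c2-c1,rcond=None)[0]
    p,q=c1+s[0]*d1,c2+s[1]*d2
    return (p+q)/2,np.linalg.norm(p-q)
def proj(f,X,fish=False):
    K=np.array(f['camera_matrix']);p=np.array(f['R'])@X+np.array(f['t'])
    if fish:
        rr=np.hypot(p[0],p[1]);th=np.arctan2(rr,p[2]);q=p[:2]/rr*th
    else:q=p[:2]/p[2]
    return q*[K[0,0],K[1,1]]+K[:2,2]
E
python3 - <<'E'
from h import *
for n in ['scene','top']:
    f=grab(n,n+'0'); print(n,f['camera_matrix'],-np.array(f['R']).T@f['t'])
print(r.get_state())
E
```

```text
pics
scene [[467.71960327   0.         315.38476382]
 [  0.         467.71960327 239.08939206]
 [  0.           0.           1.        ]] [ 0.77255571 -0.34072774  0.70031988]
top [[472.46499947   0.         322.31567574]
 [  0.         472.46499947 237.80180214]
 [  0.           0.           1.        ]] [0.45690152 0.1172293  1.03420193]
{'t': 0.1, 'joints': array([ 1.18452112e+00,  4.94122449e-01,  1.34604605e+00,  1.91679626e-06,
        1.30248050e+00, -9.54999104e-02]), 'joint_velocities': array([-0.00094514, -0.00280027, -0.00078413,  0.00271842, -0.00130405,
        0.00097413]), 'joint_efforts': array([ 1.49605316e-03, -8.83586955e+01, -3.84563971e+01, -8.56939641e-05,
        5.17404886e-03,  2.02780564e-05]), 'tcp_pos': array([0.17907084, 0.59849461, 0.24476683]), 'tcp_rot': array([-1.26900336e-04,  1.44876230e-01,  9.89449644e-01, -5.12700947e-04]), 'ft_force': array([ 0.09490226,  0.17680135, -0.7157886 ]), 'torque': array([ 0.07817817, -0.03137012,  0.00353819]), 'finger_force': 0.0, 'gripper_width': 1.001369101671748}
```

View pics/scene0.png

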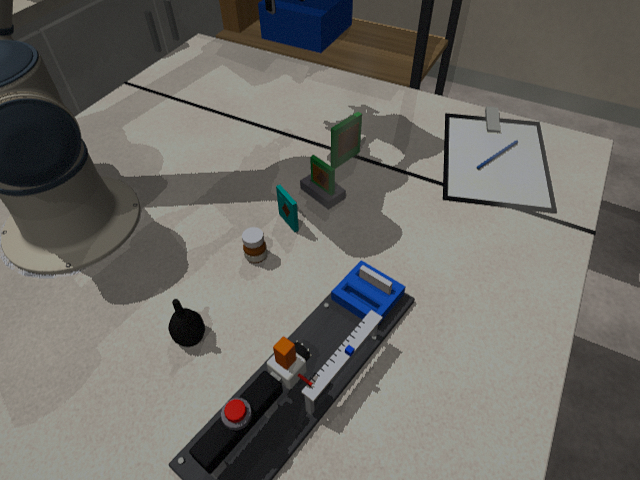

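View pics/top0.png

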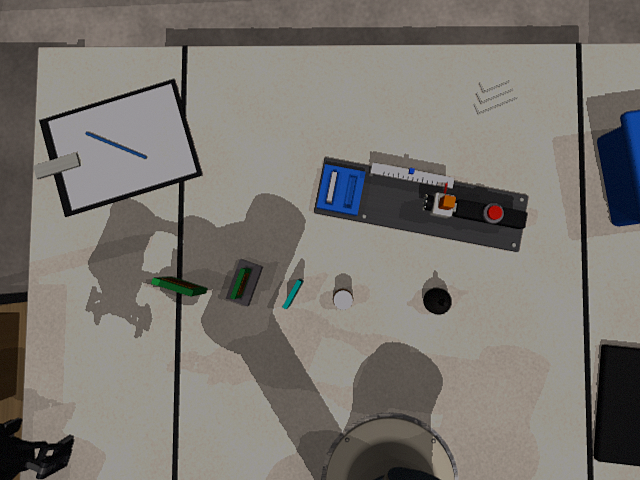

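Scene picture: the look-alikes are a small green plate in the grey block at scene (321,173)/top (239,283), a big green plate at scene (346,140)/top (180,286) and a turquoise plate at scene (288,207)/top (293,293). I choose the small green one in the block. Rack is at top (340,190) with its empty front slot at about (350,190), post at (448,202), button at (494,213), marker at (411,171).

```bash
python3 - <<'E'
from h import *
F={n:grab(n) for n in ['scene','top']}
def blobs(f,lo,hi,roi,n=3,mn=8):
    x0,y0,x1,y1=roi
    h=cv2.cvtColor(f['image'],cv2.COLOR_RGB2HSV)[y0:y1,x0:x1]
    m=cv2.inRange(h,lo,hi)
    c=[k for k in cv2.findContours(m,0,1)[0] if cv2.contourArea(k)>mn]
    c.sort(key=cv2.contourArea,reverse=True)
    for k in c[:n]:
        M=cv2.moments(k);b=cv2.boxPoints(cv2.minAreaRect(k))+[x0,y0]
        print('  c',round(M['m10']/M['m00']+x0,1),round(M['m01']/M['m00']+y0,1),'a',cv2.contourArea(k),'box',b.round(0).tolist())
C={'green':((45,90,30),(75,255,255)),'red':((0,180,120),(4,255,255)),'orange':((8,180,120),(18,255,255)),'blue':((105,150,60),(125,255,255))}
R={'scene':{'green':(295,140,345,210),'red':(200,330,330,440),'orange':(260,320,310,380),'blue':(300,250,420,370)},
'top':{'green':(215,250,270,310),'red':(420,170,520,240),'orange':(420,180,470,230),'blue':(310,150,430,230)}}
for n in F:
    for k in C: print(n,k); blobs(F[n],*C[k],R[n][k])
im=[]
for n,(u,v),s in [('scene',(321,178),35),('top',(240,283),35),('scene',(368,290),50),('top',(340,190),40),('top',(430,190),50),('scene',(315,365),60)]:
    im.append(cv2.resize(F[n]['image'][v-s:v+s,u-s:u+s],(264,264),interpolation=cv2.INTER_CUBIC))
cv2.imwrite('pics/crop1.png',np.vstack([np.hstack(im[:3]),np.hstack(im[3:])])[:,:,::-1])
E
```

```text
scene green
  c 322.1 171.5 a 584.0 box [[308.0, 192.0], [312.0, 138.0], [336.0, 140.0], [332.0, 194.0]]
scene red
  c 234.4 409.4 a 296.5 box [[224.0, 400.0], [244.0, 400.0], [244.0, 419.0], [224.0, 419.0]]
scene orange
  c 283.4 345.7 a 188.5 box [[273.0, 347.0], [283.0, 335.0], [294.0, 344.0], [284.0, 356.0]]
scene blue
  c 366.1 290.6 a 2389.0 box [[328.0, 297.0], [356.0, 254.0], [405.0, 286.0], [376.0, 329.0]]
  c 348.8 349.6 a 48.0 box [[343.0, 351.0], [348.0, 344.0], [354.0, 348.0], [350.0, 355.0]]
top green
  c 238.3 282.4 a 153.0 box [[229.0, 297.0], [241.0, 265.0], [251.0, 269.0], [239.0, 301.0]]
top red
  c 495.0 212.0 a 123.0 box [[489.0, 206.0], [501.0, 206.0], [501.0, 218.0], [489.0, 218.0]]
top orange
  c 449.1 200.9 a 94.5 box [[443.0, 205.0], [445.0, 195.0], [455.0, 197.0], [453.0, 207.0]]
top blue
  c 340.7 189.4 a 1800.5 box [[316.0, 208.0], [324.0, 163.0], [365.0, 171.0], [357.0, 216.0]]
  c 411.1 170.4 a 20.0 box [[409.0, 168.0], [414.0, 168.0], [414.0, 173.0], [409.0, 173.0]]
```

View pics/crop1.png

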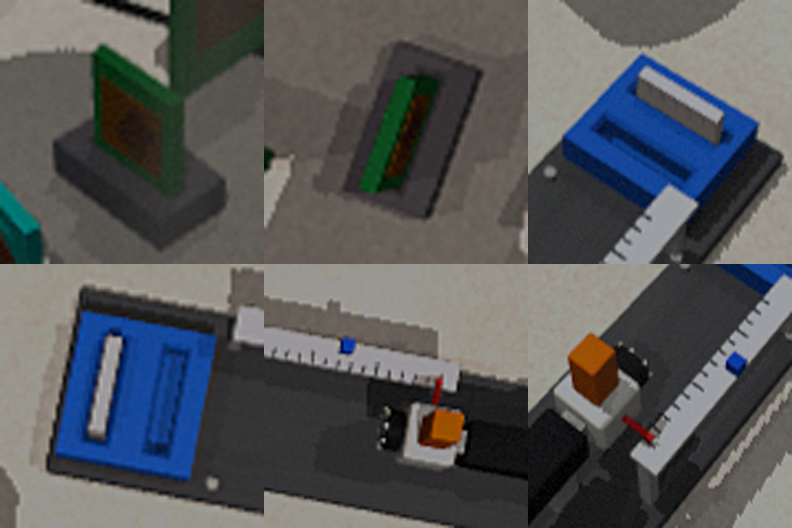

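The crop confirms it: small green plate with amber panel in the grey block, empty front slot in the blue rack, white tile in the rear slot.

```bash
python3 - <<'E'
from h import *
F={n:grab(n) for n in ['scene','top']};S,T=F['scene'],F['top']
def t(n,s,p):
    X,e=tri(ray(S,*s),ray(T,*p));print(n,X.round(4),'gap',round(e,4));return X
but=t('button',(234.4,409.4),(495,212)) 
post=t('post',(283.4,345.7),(449.1,200.9))
mk=t('marker',(348.8,349.6),(411.1,170.4))
slot=t('slot',(361.6,296),(350.6,191.2))
p=t('plate top', ((312+334.5)/2,161),(239,283))
for u,v in [(243.7,267.9),(231,297.9),(236.6,299.2)]: print('ptop',onz(T,u,v,.086).round(4))
b=onz(T,495,212,.111)
d=post-but; print('axis but->post deg',np.degrees(np.arctan2(d[1],d[0])),np.linalg.norm(d[:2]))
d=slot-but; print('axis but->slot deg',np.degrees(np.arctan2(d[1],d[0])))
c=np.array([[316,208],[324,163],[365,171],[357,216]],float)
q=np.array([onz(T,*k,.036) for k in c]); print(q.round(4)); 
for i in range(4):
    e=q[(i+1)%4]-q[i];print(np.degrees(np.arctan2(e[1],e[0])),np.linalg.norm(e))
E
```

```text
button [ 0.5646 -0.1942  0.1128] gap 0.0001
post [ 0.5825 -0.0995  0.139 ] gap 0.0001
marker [ 0.6515 -0.0371  0.0849] gap 0.0008
slot [0.6173 0.0841 0.0401] gap 0.0021
plate top [0.4251 0.3079 0.0956] gap 0.005
ptop [0.453  0.2996 0.086 ]
ptop [0.3928 0.3242 0.086 ]
ptop [0.3903 0.3128 0.086 ]
axis but->post deg 79.34430279562483 0.0963845748273945
axis but->slot deg 79.27892867467808
[[0.5809 0.1568 0.036 ]
 [0.6777 0.1404 0.036 ]
 [0.6605 0.0529 0.036 ]
 [0.5641 0.0698 0.036 ]]
-9.634007854254405 0.09818185215869782
-101.11627482854561 0.08915924368867834
170.08597174288914 0.0978520200017512
79.08953550613325 0.08867318548491003
```

apply_moves --pt "0 0 0 -32 -21 0 0.4" --pt "0 0 0 -32 -21 0 0.4" --pt "0 0 0 -32 -21 0 0.4" --pt "0 0 0 -32 -21 0 0.4" --pt "0 0 0 -32 -21 0 0.4" --pt "0 0 0 -32 -21 0 0.4" --pt "0 0 0 -32 -21 10 0.4" --pt "0 0 0 -32 -21 20 0.4" --pt "0 0 0 -32 -21 25 0.4" --pt "0 0 0 -30 -19 25 0.4" --pt "0 0 5.3 0 0 0 0.4" --pt "0 0 0 0 0 0 0.4"

```text
t: 1.3
tcp_pos: [0.4207, 0.3114, 0.1681]
tcp_rot: [-0.001, 0.194, 0.981, -0.001]
ft_force: [-0.0, 0.4, 1.1]
gripper_width: 0.598
finger_force: 0.0
```

```bash
cat >> h.py <<'E'
from scipy.spatial.transform import Rotation as Ro
def tool():
    s=r.get_state();q=s['tcp_rot'];R=Ro.from_quat([q[1],q[2],q[3],q[0]]).as_matrix()
    print('t',round(s['t'],2),'tcp',s['tcp_pos'].round(4),'yaw_y',round(float(np.degrees(np.arctan2(R[1,1],R[0,1]))),2),'w',round(s['gripper_width'],3),'F',s['ft_force'].round(1),'ff',round(s['finger_force'],1))
    return s['tcp_pos'],R
E
python3 - <<'E'
from h import *
tool(); f=grab('wrist','w1'); print(f['camera_matrix'],-np.array(f['R']).T@f['t'])
for X in [(.4547,.2956,.086),(.3933,.3204,.086)]: print(proj(f,np.array(X),True))
E
```

```text
t 1.3 tcp [0.4207 0.3114 0.1681] yaw_y 67.6 w 0.598 F [-0.   0.4  1.1] ff 0.0
[[371.64829954   0.         320.72963797]
 [  0.         371.64829954 243.3352315 ]
 [  0.           0.           1.        ]] [0.34633593 0.34275204 0.29633681]
[317.7876325  315.82878425]
[316.7204881  215.58691762]
```

View pics/w1.png

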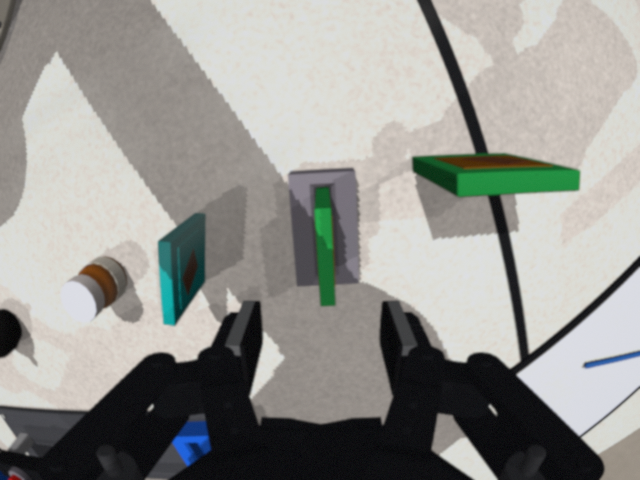

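The wrist view shows the plate top as a strip from about (323,190) to (327,305), slightly left of my axis line; the big and turquoise plates are well clear of the fingers.

```bash
python3 - <<'E'
from h import *
p,R=tool(); f=grab('wrist');S=grab('scene');T=grab('top')
h=cv2.cvtColor(f['image'],cv2.COLOR_RGB2HSV)[150:330,295:360]
m=cv2.inRange(h,(45,90,40),(75,255,255))
b=cv2.boxPoints(cv2.minAreaRect(cv2.findNonZero(m)))+[295,150]
print(b.round(1).tolist())
for v in range(180,310,8):
    w=np.flatnonzero(m[v-150]); 
    if len(w): print(v,w[0]+295,w[-1]+295,end='; ')
b=b[np.argsort(b[:,1])]; far=b[:2].mean(0);near=b[2:].mean(0)
h=cv2.cvtColor(S['image'],cv2.COLOR_RGB2HSV)[140:210,295:345]
ms=cv2.inRange(h,(45,90,30),(75,255,255))
print();
for v in range(150,196,3):
    w=np.flatnonzero(ms[v-140]); 
    if len(w): print('s',v,w[0]+295,w[-1]+295,end='; ')
print(); print(tri(ray(f,*near,True),ray(S,333,168)))
for z in (.086,.09): 
    A,B=onz(f,*far,z,True),onz(f,*near,z,True)
    d=B-A;print(z,A.round(4),B.round(4),((A+B)/2).round(4),np.linalg.norm(d),np.degrees(np.arctan2(d[1],d[0])),'tool delta',(R.T@((A+B)/2-p)).round(4))
E
```

```text
t 1.35 tcp [0.4204 0.3126 0.1689] yaw_y 67.97 w 0.607 F [0.5 1.  0.7] ff 0.0
[[310.6, 188.3], [328.4, 187.3], [334.9, 304.7], [317.2, 305.7]]
188 316 326; 196 314 327; 204 314 328; 212 312 329; 220 313 329; 228 313 330; 236 314 330; 244 314 331; 252 315 330; 260 315 331; 268 316 331; 276 317 331; 284 317 331; 292 318 331; 300 319 332; 
s 150 331 333; s 153 331 333; s 156 311 332; s 159 311 333; s 162 311 333; s 165 311 334; s 168 311 334; s 171 311 331; s 174 311 331; s 177 311 331; s 180 311 329; s 183 315 331; s 186 319 329; s 189 323 324; 
(array([0.44973316, 0.30582538, 0.08832571]), np.float64(0.0024191101355623547))
0.086 [0.3786 0.3291 0.086 ] [0.4498 0.3047 0.086 ] [0.4142 0.3169 0.086 ] 0.07529050709208597 -18.893332213254876 tool delta [0.0073 0.0017 0.0829]
0.09 [0.378  0.3294 0.09  ] [0.4479 0.3054 0.09  ] [0.4129 0.3174 0.09  ] 0.0738641927434538 -18.89333221325485 tool delta [0.0087 0.0017 0.0789]
```

apply_moves --pt "0 0 -2 0 0 0 0.4" --pt "0 0 0 1.5 2 20 0.4" --pt "0 0 0 0 0 25 0.4" --pt "0 0 0 0 0 15 0.4" --pt "0 0 0 0 0 0 0.4" --pt "0 0 0 0 0 0 0.4"

```text
t: 2.0
tcp_pos: [0.419, 0.316, 0.1095]
tcp_rot: [-0.0, 0.172, 0.985, -0.0]
ft_force: [-0.6, 0.7, 0.5]
gripper_width: 0.6
finger_force: 0.0
```

```bash
python3 - <<'E'
from h import *
p,R=tool(); f=grab('wrist')
h=cv2.cvtColor(f['image'],cv2.COLOR_RGB2HSV)
m=cv2.inRange(h,(45,90,40),(75,255,255))
for v in range(150,400,15):
    w=np.flatnonzero(m[v,270:380]); 
    if len(w): print(v,w[0]+270,w[-1]+270,end='; ')
cv2.imwrite('pics/w2.png',f['image'][130:430,170:470,::-1])
print(proj(f,p+R@[0,0,.014],True),proj(f,p+R@[0,0,p[2]-.086],True),proj(f,p+R@[.032,0,p[2]-.086],True),proj(f,p+R@[-.032,0,p[2]-.086],True))
E
```

```text
t 2.0 tcp [0.419  0.316  0.1095] yaw_y 70.17 w 0.6 F [-0.6  0.7  0.5] ff 0.0
210 310 325; 225 309 326; 240 307 327; 255 306 327; 270 306 328; 285 307 327; 300 307 327; 315 307 327; 330 309 327; 345 309 327; 360 310 327; [319.70704751 317.37260609] [319.7639841  307.20119461] [319.72641824 240.99728466] [319.81222973 362.91252201]
```

View pics/w2.png

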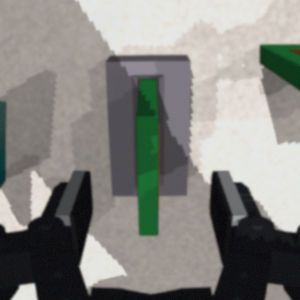

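The plate top is centred between the fingers (crop column 148, tool centre 150), aligned. Descend and grip.

apply_moves --pt "0 0 0 0 -0.7 15 0.4" --pt "0 0 0 0 0 15 0.4" --pt "0 0 0 0 0 10 0.4" --pt "0 0 0 0 0 0 1" --pt "0 0 0 0 0 0 1" --pt "0 0 0 0 0 0 1" --pt "0 0 0 0 0 0 1" --pt "0 0 0 0 0 0 1" --pt "0 0 0 0 0 0 1" --pt "0 0 0 0 0 0 1"

```text
t: 2.88
tcp_pos: [0.4198, 0.3152, 0.0702]
tcp_rot: [0.001, 0.173, 0.985, 0.001]
ft_force: [-0.6, 1.3, 8.6]
gripper_width: 0.107
finger_force: 59.4
```

apply_moves --pt "0 0 0 0 0 -15 1" --pt "0 0 0 0 0 -30 1" --pt "0 0 0 0 0 -35 1" --pt "0 0 0 -20 -12 -25 1" --pt "0 0 0 -35 -20 0 1" --pt "0 0 0 -35 -20 0 1" --pt "0 0 0 -35 -20 0 1" --pt "0 0 0 -35 -20 0 1" --pt "0 0 0 -35 -20 0 1" --pt "0 0 0 -35 -20 0 1" --pt "0 0 0 -34 -18 0 1" --pt "0 0 -4.6 0 0 0 1"

```text
t: 3.88
tcp_pos: [0.6206, 0.0784, 0.1748]
tcp_rot: [0.002, 0.136, 0.991, -0.0]
ft_force: [-1.8, -0.6, -1.7]
gripper_width: 0.104
finger_force: 58.8
```

apply_moves --pt "0 0 -4.6 0 0 0 1" --pt "0 0 0 0 0 20 1" --pt "0 0 0 0 0 10 1" --pt "0 0 0 0 0 0 1" --pt "0 0 0 0 0 0 1" --pt "0 0 0 0 0 0 1"

```text
t: 4.38
tcp_pos: [0.6164, 0.0838, 0.1449]
tcp_rot: [0.0, 0.094, 0.996, 0.0]
ft_force: [0.1, -0.3, -0.7]
gripper_width: 0.107
finger_force: 58.8
```

```bash
python3 - <<'E'
from h import *
p,R=tool(); f=grab('wrist','w3');S=grab('scene');T=grab('top')
b=p[2]-.0702+.006; print('plate bottom z',b)
for dx in (-.032,.032):
    for z in (b,b+.08): print(dx,z,proj(f,p+R@[dx,0,p[2]-z],True))
a=np.radians(79.3);sx=np.array([np.sin(a),-np.cos(a),0]);sl=np.array([.6173,.0841,.036])
for k in (-.034,.034): print('slot end',proj(f,sl+k*sx,True))
w=cv2.resize(f['image'][90:390,150:470],(480,450))
s=cv2.resize(S['image'][210:330,310:430],(300,300),interpolation=cv2.INTER_CUBIC);t=cv2.resize(T['image'][160:220,300:360],(150,150))
t=np.vstack([t,np.zeros((0,150,3),np.uint8)]);c=np.zeros((450,780,3),np.uint8);c[:,:480]=w;c[:300,480:]=s;c[300:,480:630]=t
cv2.imwrite('pics/c3.png',c[:,:,::-1])
E
```

```text
t 4.38 tcp [0.6164 0.0838 0.1449] yaw_y 79.23 w 0.107 F [ 0.1 -0.3 -0.7] ff 58.8
plate bottom z 0.08065406468978055
-0.032 0.08065406468978055 [319.86191764 322.2513378 ]
-0.032 0.16065406468978055 [319.41632244 417.78067649]
0.032 0.08065406468978055 [319.81544843 217.4737319 ]
0.032 0.16065406468978055 [319.17035987 277.43758272]
slot end [320.594454   198.84253866]
slot end [320.67810518 293.81720553]
```

View pics/c3.png

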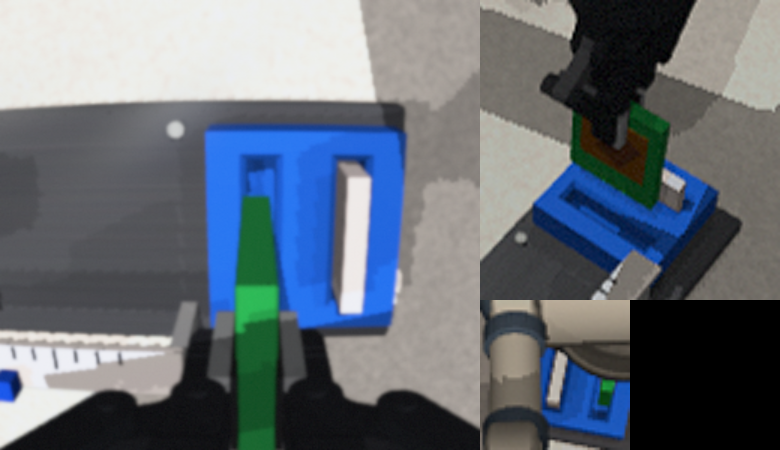

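The wrist view shows the front slot about 2–3 mm to the right (+tool y) of the plate, with the plate parallel to it. Correct and lower part way.

apply_moves --pt "0 0 0 2 2.3 10 1" --pt "0 0 0 0 0 15 1" --pt "0 0 0 0 0 10 1" --pt "0 0 0 0 0 0 1" --pt "0 0 0 0 0 0 1" --pt "0 0 0 0 0 0 1"

```text
t: 5.03
tcp_pos: [0.6148, 0.0863, 0.1095]
tcp_rot: [0.0, 0.094, 0.996, 0.0]
ft_force: [-0.2, -0.1, -1.0]
gripper_width: 0.104
finger_force: 58.8
```

```bash
python3 - <<'E'
from h import *
p,R=tool(); f=grab('wrist','w4');S=grab('scene')
b=p[2]-.0702+.006; print('bottom',b,proj(f,p+R@[.032,0,p[2]-b],True))
w=cv2.resize(f['image'][120:320,220:420],(500,500),interpolation=cv2.INTER_CUBIC)
s=cv2.resize(S['image'][230:330,320:420],(300,300),interpolation=cv2.INTER_CUBIC)
c=np.zeros((500,800,3),np.uint8);c[:,:500]=w;c[:300,500:]=s
cv2.imwrite('pics/c4.png',c[:,:,::-1])
E
```

```text
t 5.03 tcp [0.6148 0.0863 0.1095] yaw_y 79.24 w 0.104 F [-0.2 -0.1 -1. ] ff 58.8
bottom 0.045297345738507654 [319.8197013  217.40144878]
```

View pics/c4.png

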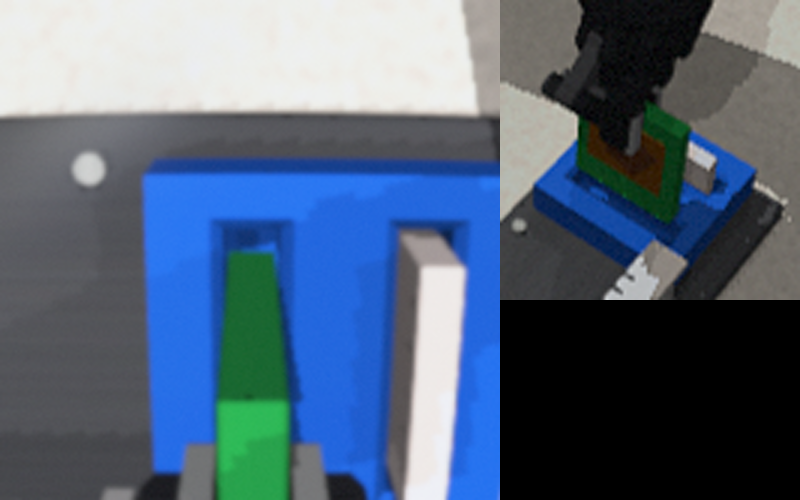

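Plate bottom (columns 228–276) is centred over the slot mouth (211–293); a 1.5 mm lengthwise shift, then insert.

apply_moves --pt "0 0 0 -1.5 0 6 1" --pt "0 0 0 0 0 6 1" --pt "0 0 0 0 0 6 1" --pt "0 0 0 0 0 5 1" --pt "0 0 0 0 0 2 1" --pt "0 0 0 0 0 1 1" --pt "0 0 0 0 0 1 1" --pt "0 0 0 0 0 0 1" --pt "0 0 0 0 0 0 1"

```text
t: 5.88
tcp_pos: [0.6163, 0.086, 0.0824]
tcp_rot: [0.0, 0.094, 0.996, 0.0]
ft_force: [-0.2, 0.1, -1.6]
gripper_width: 0.108
finger_force: 58.9
```

apply_moves --pt "0 0 0 0 0 0.7 1" --pt "0 0 0 0 0 0.7 1" --pt "0 0 0 0 0 0 1" --pt "0 0 0 0 0 0 1"

```text
t: 6.22
tcp_pos: [0.6164, 0.086, 0.0822]
tcp_rot: [0.001, 0.094, 0.996, 0.0]
ft_force: [-5.6, -0.0, 20.2]
gripper_width: 0.109
finger_force: 62.1
```

apply_moves --pt "0 0 0 0 0 -1 0.95" --pt "0 0 0 0 0 0 0.72" --pt "0 0 0 0 0 0 0.72" --pt "0 0 0 0 0 0 0.72" --pt "0 0 0 0 0 0 0.72" --pt "0 0 0 0 0 -5 0.72" --pt "0 0 0 0 0 -15 0.72" --pt "0 0 0 0 0 -25 0.72" --pt "0 0 0 0 0 -35 0.72" --pt "0 0 0 0 0 -20 0.72" --pt "0 0 0 0 0 0 0.72"

```text
t: 7.13
tcp_pos: [0.6183, 0.0862, 0.1868]
tcp_rot: [0.003, 0.094, 0.996, 0.0]
ft_force: [0.1, 0.9, 0.8]
gripper_width: 0.282
finger_force: 0.0
```

apply_moves --pt "0 0 0 0 -35 0 1" --pt "0 0 0 0 -36 0 1" --pt "0 0 0 0 -36 0 1" --pt "0 0 0 0 -36 0 1" --pt "0 0 0 0 -36 0 1" --pt "0 0 0 0 -36 0 1" --pt "0 0 0 0 -36 0 1" --pt "0 0 0 -1.5 -34 0 1" --pt "0 0 0 0 0 0 1" --pt "0 0 0 0 0 0 1" --pt "0 0 0 0 0 0 1"

```text
t: 8.05
tcp_pos: [0.5642, -0.194, 0.1815]
tcp_rot: [-0.0, 0.094, 0.996, 0.0]
ft_force: [-0.1, 1.1, 0.9]
gripper_width: 0.001
finger_force: 0.0
```

```bash
python3 - <<'E'
from h import *
p,R=tool(); f=grab('wrist','w5');S=grab('scene')
print(proj(f,p+R@[0,0,p[2]-.111],True))
for c in [(.5646,-.1942,.111),(.5825,-.0995,.138)]: print(proj(f,np.array(c),True))
s=cv2.resize(S['image'][240:440,200:440],(480,400),interpolation=cv2.INTER_CUBIC)
c=np.zeros((400,800,3),np.uint8);c[:,:480]=s;c[:240,480:]=cv2.resize(f['image'],(320,240))
cv2.imwrite('pics/c5.png',c[:,:,::-1])
E
```

```text
t 8.05 tcp [ 0.5642 -0.194   0.1815] yaw_y 79.21 w 0.001 F [-0.1  1.1  0.9] ff 0.0
[319.87840998 268.67973427]
[319.68809814 269.49822874]
[494.7449248  285.88346957]
```

View pics/c5.png

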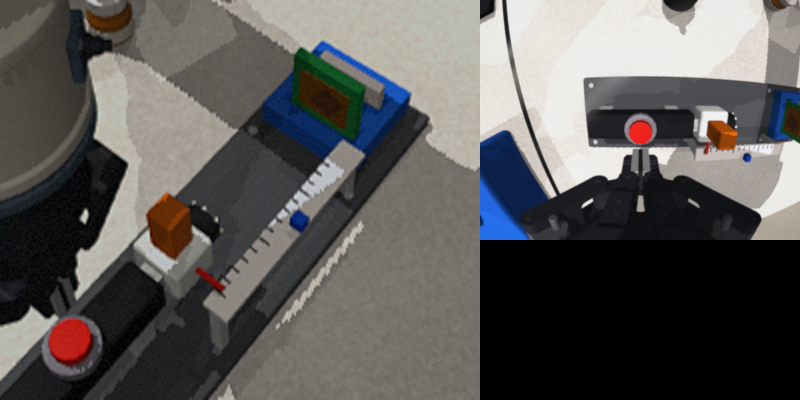

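The plate stands seated in the front slot; red button at wrist (320,264), within 2–3 mm of the tool axis. Press it.

apply_moves --pt "0 0 0 1.5 0 20 1" --pt "0 0 0 0 0 20 1" --pt "0 0 0 0 0 12 1" --pt "0 0 0 0 0 4 1" --pt "0 0 0 0 0 3 1" --pt "0 0 0 0 0 3 1" --pt "0 0 0 0 0 2.5 1" --pt "0 0 0 0 0 0 1" --pt "0 0 0 0 0 0 1" --pt "0 0 0 0 0 0 1"

```text
t: 8.98
tcp_pos: [0.5633, -0.1936, 0.1189]
tcp_rot: [0.001, 0.094, 0.996, -0.0]
ft_force: [-4.2, 6.0, 17.3]
gripper_width: -0.0
finger_force: 8.4
```

```bash
cat >> h.py <<'E'
def orange(f,fish=False):
    h=cv2.cvtColor(f['image'],cv2.COLOR_RGB2HSV);m=cv2.inRange(h,(8,180,120),(18,255,255))
    c=max(cv2.findContours(m,0,1)[0],key=cv2.contourArea);M=cv2.moments(c)
    return np.array([M['m10'],M['m01']])/M['m00'],cv2.contourArea(c)
E
python3 - <<'E'
from h import *
p,R=tool(); S=grab('scene');T=grab('top')
for f in (S,T):
    c,a=orange(f);print(c,a,onz(f,*c,.138))
E
```

```text
t 8.98 tcp [ 0.5633 -0.1936  0.1189] yaw_y 79.25 w -0.0 F [-4.2  6.  17.3] ff 8.4
[290.27111111 338.26222222] 187.5 [ 0.58466405 -0.0851828   0.138     ]
[441.38095238 199.66502463] 101.5 [ 0.58485803 -0.08524076  0.138     ]
```

apply_moves --pt "0 0 0 0 0 -15 1" --pt "0 0 0 0 0 -25 0.4" --pt "0 0 0 0 0 -27 0.4" --pt "0 0 0 0 35 0 0.4" --pt "0 0 0 -0.8 40 0 0.4" --pt "0 0 0 0 37 0 0.4" --pt "0 0 0 0 0 0 0.4" --pt "0 0 0 0 0 0 0.4" --pt "0 0 0 0 0 0 0.4"

```text
t: 9.83
tcp_pos: [0.5849, -0.0842, 0.1848]
tcp_rot: [0.0, 0.093, 0.996, -0.0]
ft_force: [-0.7, -0.5, -0.1]
gripper_width: 0.601
finger_force: 0.0
```

```bash
python3 - <<'E'
from h import *
p,R=tool(); S=grab('scene');T=grab('top');f=grab('wrist')
for n,g in (('s',S),('t',T),('w',f)):
    try:
        c,a=orange(g);q=onz(g,*c,.138,n=='w');print(n,c,a,q.round(4),(R.T@(q-p)).round(4))
    except Exception as e: print(n,e)
h=cv2.cvtColor(f['image'],cv2.COLOR_RGB2HSV);m=cv2.inRange(h,(5,150,60),(20,255,255))
x,y,w,hh=cv2.boundingRect(max(cv2.findContours(m,0,1)[0],key=cv2.contourArea));print(x,y,w,hh)
cv2.imwrite('pics/w6.png',f['image'][150:450,120:520,::-1])
print(proj(f,p+R@[0,0,p[2]-.138],True),proj(f,p+R@[0,.011,p[2]-.138],True))
E
```

```text
t 9.83 tcp [ 0.5849 -0.0842  0.1848] yaw_y 79.29 w 0.601 F [-0.7 -0.5 -0.1] ff 0.0
s [286.35042735 340.45299145] 19.5 [ 0.5817 -0.0905  0.138 ] [ 0.002  -0.0068  0.0468]
t [437.5 198.5] 3.0 [ 0.5871 -0.0779  0.138 ] [-0.0009  0.0066  0.0467]
w [324.12194554 271.43417888] 2148.5 [ 0.577  -0.0813  0.138 ] [0.0083 0.0013 0.0467]
304 241 42 62
[321.47824971 286.24691757] [342.73783251 286.17399547]
```

View pics/w6.png

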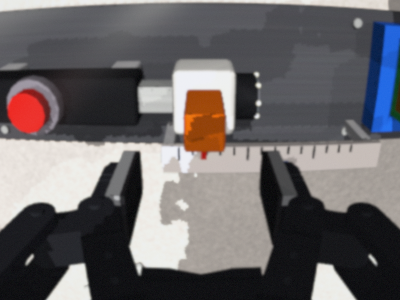

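Post top is centred at wrist (324,282) vs tool axis (321,286): nearly right. Descend and grip.

apply_moves --pt "0 0 0 2 1.2 20 0.4" --pt "0 0 0 0 0 20 0.4" --pt "0 0 0 0 0 18 0.4" --pt "0 0 0 0 0 10 0.4" --pt "0 0 0 0 0 0 1" --pt "0 0 0 0 0 0 1" --pt "0 0 0 0 0 0 1" --pt "0 0 0 0 0 0 1" --pt "0 0 0 0 0 0 1" --pt "0 0 0 0 0 0 1" --pt "0 0 0 0 0 0 1"

```text
t: 10.9
tcp_pos: [0.5833, -0.0826, 0.117]
tcp_rot: [0.001, 0.094, 0.996, -0.0]
ft_force: [-1.2, 0.1, 6.4]
gripper_width: 0.246
finger_force: 61.0
```

```bash
python3 - <<'E'
from h import *
p,R=tool();f=grab('wrist');S=grab('scene')
h=cv2.cvtColor(f['image'],cv2.COLOR_RGB2HSV)
for n,g in (('w',f),('s',S)):
    h=cv2.cvtColor(g['image'],cv2.COLOR_RGB2HSV)
    for nm,lo,hi in (('red',(0,150,60),(5,255,255)),('blue',(105,150,60),(128,255,255))):
        m=cv2.inRange(h,lo,hi)
        for c in sorted(cv2.findContours(m,0,1)[0],key=cv2.contourArea)[::-1]:
            a=cv2.contourArea(c)
            if 8<a<700: print(n,nm,a,cv2.boundingRect(c),cv2.minAreaRect(c)[0])
a=np.radians(79.3);sy=np.array([np.cos(a),np.sin(a),0]);sx=np.array([np.sin(a),-np.cos(a),0])
pt=np.append(p[:2],0)+.045*sx+[0,0,.079];mk=np.array([.6515,-.0371,.086])
print('pred ptr/mark wrist',proj(f,pt,True),proj(f,mk,True),'scene',proj(S,pt),proj(S,mk),'need y',(mk-p)@sy)
E
```

```text
t 10.9 tcp [ 0.5833 -0.0826  0.117 ] yaw_y 79.24 w 0.246 F [-1.2  0.1  6.4] ff 61.0
s red 350.5 (224, 399, 22, 24) (234.75003051757812, 410.25)
s red 33.0 (306, 365, 13, 12) (312.0409851074219, 370.4508056640625)
s blue 53.5 (345, 345, 9, 11) (349.25, 350.25)
s blue 12.5 (477, 159, 12, 10) (482.88458251953125, 163.57691955566406)
pred ptr/mark wrist [319.85993353 365.80012103] [421.01074256 388.72651876] scene [316.88869972 375.07794654] [349.09837431 349.16901589] need y 0.05739172974183425
```

apply_moves --pt "0 0 0 0 5 0 1" --pt "0 0 0 0 8 0 1" --pt "0 0 0 0 10 0 1" --pt "0 0 0 0 10 0 1" --pt "0 0 0 0 10 0 1" --pt "0 0 0 0 7 0 1" --pt "0 0 0 0 3 0 1" --pt "0 0 0 0 0 0 1" --pt "0 0 0 0 0 0 1" --pt "0 0 0 0 0 0 1"

```text
t: 11.83
tcp_pos: [0.5932, -0.0306, 0.117]
tcp_rot: [0.001, 0.094, 0.996, -0.0]
ft_force: [-1.8, -1.9, 7.3]
gripper_width: 0.252
finger_force: 61.4
```

```bash
python3 - <<'E'
from h import *
p,R=tool();f=grab('wrist');S=grab('scene');T=grab('top')
a=np.radians(79.3);sy=np.array([np.cos(a),np.sin(a),0]);sx=np.array([np.sin(a),-np.cos(a),0])
pt=np.append(p[:2],0)+.045*sx+[0,0,.079];mk=np.array([.6515,-.0371,.086])
print('pred scene',proj(S,pt),proj(S,mk),proj(f,pt,True),proj(T,pt),'need y',(mk-p)@sy)
for n,g,roi in (('s',S,(300,320,400,400)),('t',T,(390,150,450,200))):
    x0,y0,x1,y1=roi;h=cv2.cvtColor(g['image'],cv2.COLOR_RGB2HSV)[y0:y1,x0:x1]
    for nm,lo,hi,z in (('red',(0,150,60),(5,255,255),.079),('blue',(105,150,60),(128,255,255),.084)):
        for c in cv2.findContours(cv2.inRange(h,lo,hi),0,1)[0]:
            if cv2.contourArea(c)>5:
                q=np.array(cv2.minAreaRect(c)[0])+[x0,y0];X=onz(g,*q,z);print(n,nm,cv2.contourArea(c),q.round(1),X.round(4),'along',round(X@sy,4))
w=cv2.resize(f['image'][300:450,300:500],(480,360),interpolation=cv2.INTER_CUBIC)
s=cv2.resize(S['image'][310:390,290:370],(300,300),interpolation=cv2.INTER_CUBIC)
c=np.zeros((360,780,3),np.uint8);c[:,:480]=w;c[:300,480:]=s
cv2.imwrite('pics/c7.png',c[:,:,::-1])
E
```

```text
t 11.83 tcp [ 0.5932 -0.0306  0.117 ] yaw_y 79.25 w 0.252 F [-1.8 -1.9  7.3] ff 61.4
pred scene [339.6668805  348.40670509] [349.09837431 349.16901589] [319.80980563 365.83885694] [411.6727078  178.02432746] need y 0.004454333857070186
s red 32.0 [334.8 344. ] [ 0.6279 -0.0359  0.079 ] along 0.0813
s blue 52.5 [349.3 350.3] [ 0.652  -0.0376  0.084 ] along 0.0842
```

View pics/c7.png

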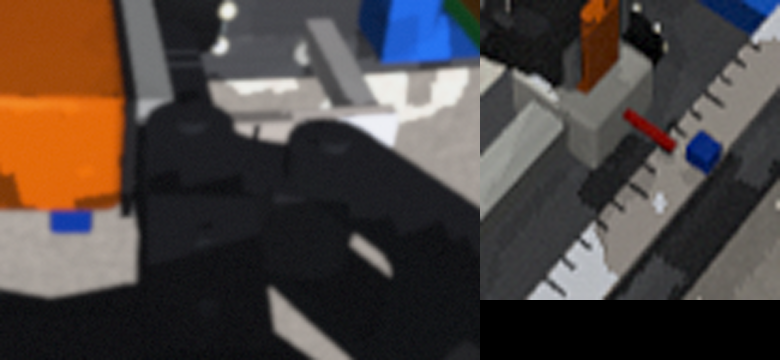

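The pointer (right crop, 625,115–673,148) is still a few mm short of the marker (703,150); the wrist crop shows the marker at columns 50–92, past the post's centre. Measure the gap numerically.

```bash
cat > gap.py <<'E'
from h import *
p,R=tool();f=grab('wrist');S=grab('scene')
I=f['image'].astype(float);h=cv2.cvtColor(f['image'],cv2.COLOR_RGB2HSV)
mo=cv2.inRange(h,(8,150,150),(20,255,255))
c=max(cv2.findContours(mo,0,1)[0],key=cv2.contourArea);print('bright orange',cv2.boundingRect(c))
for v in range(342,384,6):
    w=np.flatnonzero(mo[v,270:400]); 
    if len(w): print(v,w[0]+270,w[-1]+270,(w[0]+w[-1])/2+270,end='; ')
mb=cv2.inRange(h,(105,150,50),(128,255,255));print()
for v in range(384,402,2):
    w=np.flatnonzero(mb[v,300:380])
    if len(w): 
        u=(w[0]+w[-1]+0.)/2+300;print('blue',v,w[0]+300,w[-1]+300,u,'tool y mm',1e3*(R.T@(onz(f,u,v,.086,True)-p))[1].round(4))
for X,e in ((.138,'top'),(.093,'bot')): print(e,proj(f,p+R@[-.011,0,p[2]-X],True))
a=np.radians(79.3);sy=np.array([np.cos(a),np.sin(a),0])
g=S;h=cv2.cvtColor(g['image'],cv2.COLOR_RGB2HSV)[320:400,300:400]
m=cv2.inRange(h,(0,150,50),(5,255,255));pts=cv2.findNonZero(m)[:,0]+[300,320]
print('scene pointer along',np.mean([onz(g,*q,.079)@sy for q in pts]).round(4))
m=cv2.inRange(h,(105,130,30),(128,255,255));n=cv2.connectedComponentsWithStats(m)[2:]
for s,ce in zip(*n):
    if 30<s[4]<150: q=(s[0]+(s[2]-1)/2+300,s[1]+(s[3]-1)/2+320);print('blue',s,q,'along',(onz(g,*q,.080)@sy).round(4))
E
python3 gap.py
```

```text
t 11.98 tcp [ 0.5931 -0.0307  0.1171] yaw_y 79.24 w 0.253 F [-1.4 -1.8  7.1] ff 61.4
bright orange (291, 290, 60, 97)
342 292 350 321.0; 348 292 350 321.0; 354 291 350 320.5; 360 292 349 320.5; 366 298 348 323.0; 372 300 349 324.5; 378 307 348 327.5; 
blue 390 322 337 329.5 tool y mm 5.4
blue 392 322 337 329.5 tool y mm 5.4
blue 394 322 337 329.5 tool y mm 5.4
blue 396 327 327 327.0 tool y mm 4.1000000000000005
top [319.24979334 388.32835833]
bot [319.60411439 326.83412369]
scene pointer along 0.081
blue [45 25  9 11 69] (np.float64(349.0), np.float64(350.0)) along 0.086
```

apply_moves --pt "0 0 0 0 2 0 1" --pt "0 0 0 0 2 0 1" --pt "0 0 0 0 1 0 1" --pt "0 0 0 0 0 0 1" --pt "0 0 0 0 0 0 1" --pt "0 0 0 0 0 0 1" --pt "0 0 0 0 0 0 1"

```text
t: 12.67
tcp_pos: [0.5941, -0.0258, 0.117]
tcp_rot: [0.001, 0.094, 0.996, -0.0]
ft_force: [-1.6, -1.9, 6.6]
gripper_width: 0.25
finger_force: 61.4
```

```bash
python3 gap.py
```

```text
t 12.67 tcp [ 0.5941 -0.0258  0.117 ] yaw_y 79.24 w 0.25 F [-1.6 -1.9  6.6] ff 61.4
bright orange (291, 290, 60, 97)
342 291 350 320.5; 348 291 350 320.5; 354 293 349 321.0; 360 294 349 321.5; 366 301 349 325.0; 372 302 349 325.5; 378 304 347 325.5; 
blue 390 313 328 320.5 tool y mm 0.4
blue 392 313 328 320.5 tool y mm 0.4
blue 394 313 328 320.5 tool y mm 0.4
blue 396 318 318 318.0 tool y mm -1.0
top [319.25824837 388.33544801]
bot [319.60916376 326.84118076]
scene pointer along 0.0861
blue [45 25  9 11 69] (np.float64(349.0), np.float64(350.0)) along 0.086
```

```bash
python3 -c "
from workcell import r
print(r.sign_off())"
```

```text
the job is handed in; nothing more can be done
None
```

The job is handed in: the plate stands seated in the rack's front slot, the boom is released, and the gripper is still holding the post with the pointer level with the blue marker (within about 0.5 mm in two camera views).

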